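# Set up a roller for stamping

### The job

Set the loose roller flat on the steel marking plate, in line with and midway between the two rollers standing there, and let go of it. Then draw the orange punch out of the leaning blue block, turn it upright with its stamping end down, and finish while still holding it ready to be struck: over the flat top face of that middle roller, halfway between bore and outer edge on any side, about 15 mm above the metal and not touching it. Leave the other two rollers, the black punch and the standing black bolt where they are.

Things in the scene. Friction and masses are not known exactly. Their poses are not given: they have to be found in the camera images.
- plate: dark steel marking plate, fixed, 140 x 280 x 6 mm. Origin: centre of its underside, on the bench; its long side is its y axis. Its place and yaw vary
- gap (a point): point on the plate's top face, 6 mm above the bench, midway between roller_left and roller_right: where the loose roller's underside is to be centred. Axes as the plate's
- roller: bright steel roller (ring): 64 mm diameter, 28 mm high, 20 mm bore right through, about 0.5 kg, a 5 mm deep groove round its middle (11 to 17 mm up). Origin: centre of its underside, z up. This is the loose one to be placed; it starts lying flat on the bare bench, off the plate, to the left of the blue block
- roller_left: bright steel roller (ring): 64 mm diameter, 28 mm high, 20 mm bore right through, about 0.5 kg, a 5 mm deep groove round its middle (11 to 17 mm up). Origin: centre of its underside, z up. Reference, loose but to be left alone: on the plate, 90 mm from the gap point along the plate's +y
- roller_right: bright steel roller (ring): 64 mm diameter, 28 mm high, 20 mm bore right through, about 0.5 kg, a 5 mm deep groove round its middle (11 to 17 mm up). Origin: centre of its underside, z up. Reference, loose but to be left alone: on the plate, 90 mm from the gap point along the plate's -y
- holder: fixed blue block 50 x 100 x 50 mm on a 100 mm square foot, its holed top tipped 40 degrees towards the robot (own -x). Origin: on the bench under the block, z up, y along the two holes (at y = +28 and -28 mm). Holes 14 mm square, 45 mm deep, mouths at x = -32, z = 62 mm; their axis leads up and out 40 degrees from vertical towards own -x. Place and yaw vary
- punch: punch to be drawn: square steel bar 12 x 12 x 110 mm, 0.11 kg, orange from 55 to 105 mm. Origin: centre of the stamping end (8 mm square for 12 mm); z along the bar to the struck end at 110 mm; x, y square to the flats, y level, along holder y. Starts loosely in the left or right hole, stamping end at the bottom, about 65 mm sticking out, leaning 40 degrees towards the robot
- spare_punch: black punch, the same bar with a black upper half, in the other hole; leave it there
- bolt: black bolt standing on its head, 65 mm tall, head 27 mm across; origin centre of its underside; leave it (a hammer, stacked rollers, bin and bolts farther out on the bench are not listed; none comes within 80 mm of the work)
There are look-alikes about, which are no part of the job. Leave any purple look-alike of the roller alone. Of the things that look like the holder, the smaller one is meant.

How it is judged (in metres and radians):
On the way, in this order (a step that is already met when the one before it is completed fails the run):
1. the loose roller stands flat on the plate midway between the two others, let go (horizontal distance between roller and gap below 0.015 m and angle between roller's own z axis and vertical below 0.1 rad and height (world z) of roller between 0.004 and 0.012 m and contact force between the fingers and roller below 0.3 N and linear speed of roller below 0.02 m/s), for 0.2 s.
2. the orange punch is drawn out of the block and raised in the gripper (height (world z) of punch above 0.07 m and contact force between the fingers and punch above 1 N and contact force between punch and holder below 0.1 N), for 0.1 s.
At the end, for the whole second after the job is handed in: Roller released, flat on the plate, within 15 mm of the midpoint; orange punch held still, upright within 10 degrees, tip down, touching no roller or block, 12.5 to 29.5 mm from the roller's axis, 3 to 32 mm above its top. Other rollers moved under 15 mm, black punch 20, bolt 30 (all of step 1 and contact force between the fingers and punch above 1 N and contact force between punch and roller below 0.1 N and contact force between punch and holder below 0.1 N and angle between punch's own z axis and vertical below 0.17 rad and horizontal distance between punch and roller between 0.0125 and 0.0295 m and z of punch in the frame of roller between 0.031 and 0.06 m and height (world z) of punch above 0.036 m and linear speed of punch below 0.02 m/s and angular speed of punch below 0.15 rad/s and distance of each of roller_left, roller_right from where it was at the start of the episode below 0.015 m and distance of spare_punch from where it was at the start of the episode below 0.02 m and distance of bolt from where it was at the start of the episode below 0.03 m); the arm keeps its last pose, push and grip.
It fails at once if the left reference roller is disturbed (moved more than 15 mm) (distance of roller_left from where it was at the start of the episode above 0.015 m).
It fails at once if the right reference roller is disturbed (moved more than 15 mm) (distance of roller_right from where it was at the start of the episode above 0.015 m).
It fails at once if the black punch is disturbed (moved more than 20 mm) (distance of spare_punch from where it was at the start of the episode above 0.02 m).
It fails at once if the black bolt is disturbed (moved more than 30 mm) (distance of bolt from where it was at the start of the episode above 0.03 m).
It also fails if it takes over 58 s, if anything falls off the work surface, if the arm or the gripper's body presses on something with over 40 N, if the wrist force passes 120 N, or if a joint passes its speed limit or range.

### The arm

A 7-joint arm with a two-finger parallel gripper is mounted at the origin on the work surface. World frame = base frame: x ahead of the robot, y to its left, z up, the work surface at z = 0. Lengths are in mm, angles in rad, forces in N, time in s.
With the tool pointing down it reaches from about 350 to 900 mm from the base axis. Payload 8.1 kg.
Tool frame: the origin (TCP) lies at the very end of the fingers, on their centre line; the grasp point (between the pads) lies 19 mm behind it; z points along the fingers, y is the line along which they close (so a half turn about z gives the same grasp; the last joint's range is limited). The gripper opens to 85 mm and grips with 20 to 120 N. Pads are 22 mm wide; open, the fingers measure 114 mm over their backs; the gripper's body (76 mm by 85 mm) begins 54 mm behind the grasp point. The pads swing forward as they close: fully open they stand 13 mm farther back than shut.
Start: joints at [1.085, 0.434, 0.025, 1.573, -0.012, 1.134, -0.075], TCP at [233.427, -579.787, 231.323] pointing down, gripper open.
Joint ranges: [-2.62, 2.62], [-0.44, 2.09], [-1.27, 1.32], [0.08, 2.57], [-1.32, 4.46], [0.12, 2], [-2.74, 2.74]. Speed limits (rad/s): [2.22, 2.22, 3.01, 3.01, 3.14, 3.14, 3.14].

### API

Orientations are given as a unit quaternion [w, x, y, z].
In Python, from cell import arm gives the robot as it stands.
- The arm moves only by the shell command python3 -m jog 'ROWS'. ROWS is text: rows parted by semicolons, each of 7 numbers parted by spaces: the finger opening in mm, from 0 to 85.4, then the shift along the world's x, y, z as a fraction of full scale, then the turn, a rotation vector about the world's x, y, z as a fraction of full scale. A call has 1 to 8 rows; each row is the pose to reach, as a shift and turn from the pose commanded when the call began; what a row does not reach only later rows make up. Full scale, the value 1, is 250 mm for a shift and 30 degrees for a turn. A row lasts 1/12 s, in which the tool goes at most 41.7 mm and 7.16 degrees, less where a joint would pass 70% of its speed; a pose out of reach is approached as far as the arm can. A call with a number of a shift or a turn outside -1 to 1 is refused whole. A call with a gripper value outside its range is refused whole. The fingers move at their own pace and stop on an object; the grip force is fixed at half the most. Time passes only in rows, so rows that repeat a pose let the fingers close. It gives the time, the measured TCP pose, the force, the opening and the grip force at its end, in the units of the state.
- arm.read_state(): the state, without advancing time (a new reading comes with each control period).
- arm.read_camera(name): name is "scene" or "top" or "wrist"; returns a dict with "frame" (480x640x3 uint8, red, green, blue), "K" (3x3 intrinsics, pixels), "k1" (the pictures are not rectified: a ray, as slopes to the right and down, at radius r is drawn at 1 + k1 r^2 times it, then the intrinsics apply), "camera_from_world" (4x4, takes a point from world to camera coordinates). Camera axes: x right, y down, z forward; pixel columns grow to the right and rows downward; lengths in mm; the calibration is good to about 2 mm. A picture is of the moment at which its call begins. There is no depth.
- arm.close_job(): hands the job in; it is judged then, once.
Trained networks look in a picture, given as the dict that the camera call returned (one of the last four; its "shot" number tells which), for a name from the list of things; names that differ only in an ending like _2 or _b are one class to them, and where a whole thing is asked for, a point or a joint stands for the part that bears it (a point fixed in the world has none). Each returns a list of dicts, best first, with "p" (0 to 1); they miss things now and then, are a little off and sometimes report something else, mostly with a low value. They report only what shows in the picture. A call takes as long as a camera call. They do not tell look-alikes from the thing itself.
- arm.search_frame(picture, name): "location" ([x, y, z] in mm, in world coordinates, good to about 4 mm: the middle of the surface that is visible of it).
- arm.silhouettes(picture, name): "region" (480x640 bool, what is visible of it).
- arm.landmark_of(picture, name): "location" ([x, y, z] in mm, in world coordinates, good to about 4 mm: a listed point, or the origin of a listed thing).
The state is a dict: "t": time; "joint_positions": joint angles; "joint_vel": joint speeds; "tau": joint torques, N m; "position": TCP position; "ee_rot": TCP orientation; "wrist_force": force on the tool from outside, world axes, zero at the start; "ft_torque": the same for the moment, N m; "grip_width": finger opening in mm; "grasp_force": force on a finger pad.
Only numpy, scipy, OpenCV 4.12 (cv2) and the standard library are available. Lean on these libraries where they do the work, as an engineer would, in place of code of your own. Each camera call takes 0.05 s, during which the arm holds its last target. There are 200 camera calls.

## Working session

There is one attempt and no reset: what is moved stays moved. The work goes in short steps, Python scripts to look and compute and a shell command to move; the robot and the scene stay as the last step left them, time stands still between calls to the robot, and variables do not carry over. Pictures are saved under pics/ and viewed, at most 10 in all, crops included, and the job is handed in when it is done.

```bash
ls; mkdir -p pics; cat > h.py <<'E'
import numpy as np, cv2
from cell import arm
def uv(pic,P):
    T=np.array(pic["camera_from_world"]);p=T[:3,:3]@np.array(P,float)+T[:3,3]
    s=p[:2]/p[2];s=s*(1+pic["k1"]*(s@s));K=np.array(pic["K"]);return (K[:2,:2]@s+K[:2,2]).round(1)
def ray(pic,u,v):
    K=np.array(pic["K"]);d=np.linalg.solve(K[:2,:2],np.array([u,v],float)-K[:2,2]);s=d.copy()
    for _ in range(20): s=d/(1+pic["k1"]*(s@s))
    T=np.array(pic["camera_from_world"]);R=T[:3,:3]
    o=-R.T@T[:3,3];r=R.T@np.array([s[0],s[1],1]);return o,r/np.linalg.norm(r)
def atz(pic,u,v,z):
    o,r=ray(pic,u,v);return (o+r*(z-o[2])/r[2]).round(1)
def tri(L):
    A=np.zeros((3,3));b=np.zeros(3)
    for pic,u,v in L:
        o,r=ray(pic,u,v);M=np.eye(3)-np.outer(r,r);A+=M;b+=M@o
    return np.linalg.solve(A,b).round(1)
def save(pic,n,crop=None,s=1):
    f=pic["frame"][:,:,::-1]
    if crop: x0,y0,x1,y1=crop;f=f[y0:y1,x0:x1]
    cv2.imwrite("pics/"+n,cv2.resize(f,None,fx=s,fy=s,interpolation=cv2.INTER_CUBIC))
E
python3 - <<'E'
from h import *
s=arm.read_state();print(s)
for n in ["scene","top"]:
    p=arm.read_camera(n);save(p,n+"0.png");print(n,p["shot"],np.array(p["camera_from_world"]).round(3).tolist())
    for t in ["plate","gap","roller","roller_left","roller_right","holder","punch","spare_punch","bolt"]:
        for d in arm.landmark_of(p,t)[:5]:
            print(t,np.round(d["location"]),round(d["p"],2),uv(p,d["location"]))
E
```

```text
pics
{'t': 0.0, 'joint_positions': array([ 1.08539048,  0.43521391,  0.02501646,  1.57413211, -0.01162213,
        1.13402498, -0.07509767]), 'joint_vel': array([-1.60561067e-03,  9.45145888e-04,  2.20604681e-04, -4.46240258e-04,
        1.70390359e-06,  3.20764096e-04,  2.45717861e-03]), 'tau': array([ 1.07878324e-03, -6.70470357e+01,  1.02503903e+00, -3.16207874e+01,
        1.53399899e-02,  1.25606722e-02, -6.90273191e-05]), 'position': array([ 233.18218715, -579.29681318,  230.51858184]), 'ee_rot': array([-7.84471411e-04,  9.81749083e-01,  1.90179053e-01, -2.26109476e-04]), 'wrist_force': array([-0.19007554,  0.20787996,  0.44171165]), 'ft_torque': array([-0.02040546, -0.06837249, -0.0234354 ]), 'grasp_force': 0.0, 'grip_width': 85.28780690596022}
scene 1 [[0.831, 0.556, -0.003, -443.61], [0.287, -0.434, -0.854, -139.653], [-0.476, 0.709, -0.52, 1186.878], [0.0, 0.0, 0.0, 1.0]]
plate [554. 233.   4.] 0.77 [376.8 208.4]
gap [547. 236.   5.] 0.7 [375.1 206.9]
roller [554. -62.  -1.] 0.81 [307.6 267.1]
roller [442. -48.  -1.] 0.61 [268.3 247.6]
roller_left [549. 324.   9.] 0.61 [391
[... 162 characters left out ...]
 -111.    0.] 0.7 [348.2 301.1]
top 2 [[0.023, -1.0, -0.014, -50.382], [-0.997, -0.022, -0.074, 567.605], [0.074, 0.016, -0.997, 1220.947], [0.0, 0.0, 0.0, 1.0]]
plate [555. 236.   2.] 0.77 [199. 242.]
gap [553. 240.   6.] 0.95 [196.3 242.7]
roller [440. -45.   0.] 0.94 [333.1 300.9]
roller [550. -65.  -2.] 0.82 [344.  247.8]
roller_left [542. 327.   7.] 0.88 [154.7 247.4]
roller_right [563. 144.   8.] 0.85 [242.2 239.1]
holder [ 611. -262.    0.] 0.92 [439.8 220.6]
holder [ 656. -454.    0.] 0.82 [530.9 200.9]
punch [ 612. -290.   31.] 0.66 [455.9 218.5]
spare_punch [ 608. -237.   30.] 0.46 [429.5 219.9]
bolt [ 674. -112.   -4.] 0.57 [367.7 188.7]
bolt [ 613. -261.   -1.] 0.19 [438.9 219.3]
```

View pics/scene0.png

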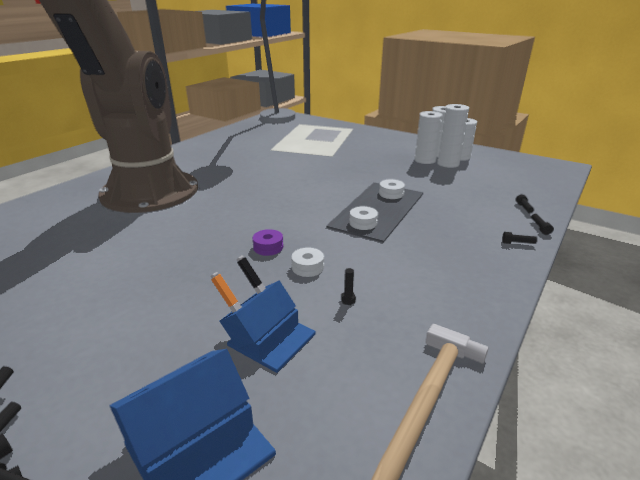

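View pics/top0.png

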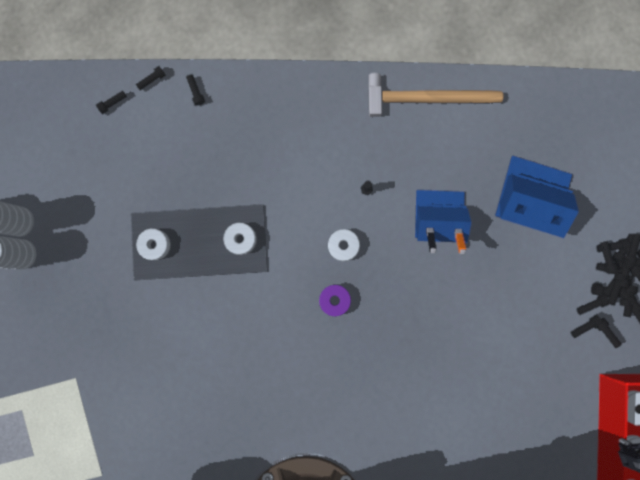

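Top view: the loose bright roller is at (343,246) and the purple look-alike at (335,300). The small blue block is at (443,216) and the large one at (540,197). The orange punch is in the right hole at (461,240), the black one at (431,240), and the bolt is at (367,188). In the scene view the roller is at (308,262), the purple one at (268,242) and the orange punch at (225,292). I choose the bright roller, the smaller block and the orange punch, and check that with a crop.

```bash
cat > m.py <<'E'
from h import *
from scipy.optimize import least_squares
def top_face(pic,c,r=45):
    "ellipse of bright white top face near pixel c"
    f=pic["frame"].astype(int);m=((f.min(2)>150)).astype(np.uint8)
    return m
E
python3 - <<'E'
from h import *
T=arm.read_camera("top");S=arm.read_camera("scene")
save(T,"crop1.png",(300,150,500,300),4)
for n,pts in [("S",[(308,262),(364,217),(392,188)]),("T",[(343,246),(240,239),(153,244)])]:
    p=S if n=="S" else T
    for t in ["roller"]:
        for d in arm.silhouettes(p,t)[:5]:
            m=d["region"];ys,xs=np.nonzero(m);print(n,t,round(d["p"],2),m.sum(),xs.mean().round(1),ys.mean().round(1),p["frame"][m].mean(0).round(),xs.min(),xs.max(),ys.min(),ys.max())
for t in ["punch","spare_punch","holder"]:
    for n,p in (("T",T),("S",S)):
        for d in arm.silhouettes(p,t)[:3]:
            m=d["region"];ys,xs=np.nonzero(m);r=cv2.minAreaRect(np.c_[xs,ys].astype(np.float32));print(n,t,round(d["p"],2),m.sum(),xs.mean().round(1),ys.mean().round(1),p["frame"][m].mean(0).round(),np.round(r[0],1),np.round(r[1],1),round(r[2],1))
E
```

```text
S roller 0.96 719 267.1 242.0 [101.  59. 129.] 252 282 229 255
S roller 0.95 805 306.3 262.0 [159. 162. 167.] 290 323 248 276
T roller 0.8 700 342.9 244.4 [182. 192. 205.] 328 358 229 260
T roller 0.76 722 334.1 299.7 [110.  61. 152.] 319 350 284 315
S punch 0.89 461 225.2 292.3 [162. 111.  74.] [225. 292.] [43.8 11.1] 56.3
T spare_punch 0.56 193 431.4 240.3 [66. 70. 80.] [431.7 240. ] [24.7  8.5] 81.9
T spare_punch 0.49 2384 440.8 214.5 [ 39.  69. 120.] [442.7 215.4] [54.9 51. ] 1.8
S spare_punch 0.64 405 249.7 273.9 [56. 57. 60.] [249.7 274.1] [41.3 10.4] 58.0
S spare_punch 0.55 784 307.2 261.5 [161. 165. 170.] [307.5 261.5] [33. 27.] 0.0
T holder 0.97 4533 537.9 197.2 [ 37.  69. 122.] [540.8 197. ] [79.9 63.7] 16.6
T holder 0.85 2494 441.3 214.8 [ 40.  70. 120.] [442.5 216. ] [52. 55.] 90.0
S holder 0.95 14363 192.9 424.1 [ 44.  71. 113.] [192.9 432.3] [129.2 133.7] 63.4
S holder 0.57 4915 267.4 327.8 [ 47.  75. 118.] [267.5 331.1] [76.  80.2] 53.1
```

View pics/crop1.png

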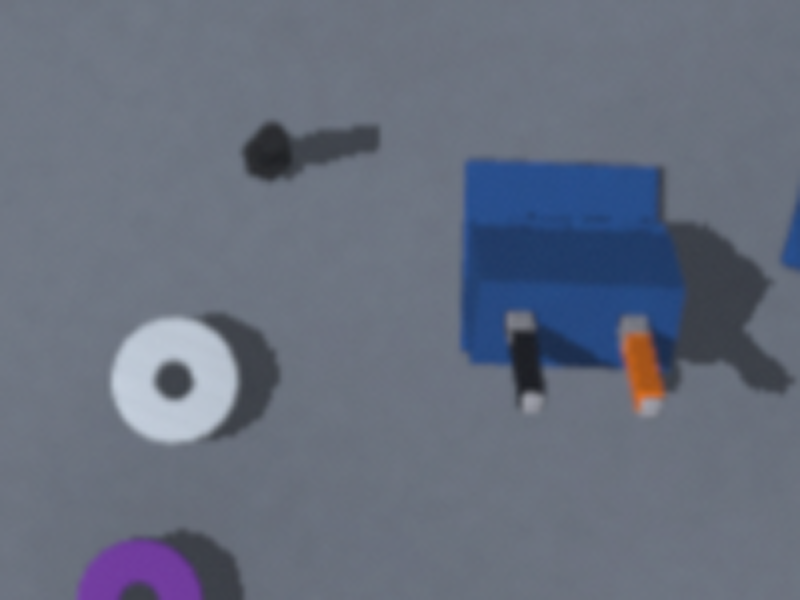

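The crop confirms the choice: the bright roller's bore is at top (343,245), the orange punch runs from its mouth at (459,231) to its struck end at (462,252), and the black one is to its left.

```bash
python3 -m jog '85 0.1 0.15 0 0 0 0.2;85 0.2 0.3 0 0 0 0.4;85 0.3 0.45 0 0 0 0.6;85 0.4 0.6 0 0 0 0.8;85 0.5 0.75 0 0 0 1;85 0.58 0.9 0 0 0 1;85 0.6 1 0 0 0 1;85 0.6 1 0 0 0 1'
python3 -m jog '85 0.1 0.15 0 0 0 0.2;85 0.2 0.3 0 0 0 0.4;85 0.3 0.45 0 0 0 0.6;85 0.4 0.6 0 0 0 0.8;85 0.46 0.75 0 0 0 1;85 0.46 0.9 0 0 0 1;85 0.46 0.98 0 0 0 1;85 0.46 0.98 0 0 0 1'
python3 - <<'E'
from h import *
from scipy.spatial.transform import Rotation as R
p=arm.read_camera("wrist");save(p,"w1.png");print(np.array(p["camera_from_world"]).round(3).tolist())
q=arm.read_state()["ee_rot"];print(R.from_quat(q,scalar_first=True).as_matrix().round(3))
for t in ["roller","bolt"]:
    for d in arm.landmark_of(p,t)[:3]: print(t,np.round(d["location"],1),round(d["p"],2),uv(p,d["location"]))
# top-face ellipses in top view
T=arm.read_camera("top");f=T["frame"].astype(int)
m=(f.min(2)>140).astype(np.uint8)
for c in cv2.findContours(m,cv2.RETR_EXTERNAL,cv2.CHAIN_APPROX_NONE)[0]:
    if 400<cv2.contourArea(c)<1500:
        e=cv2.fitEllipse(c);print(np.round(e[0],1),np.round(e[1],1),cv2.contourArea(c),atz(T,*e[0],28),atz(T,*e[0],34))
E
```

```text
t: 2.17
position: [387.3, -321.6, 231.7]
ee_rot: [-0.001, 0.897, 0.442, 0.002]
wrist_force: [-0.4, 0.1, -0.4]
grip_width: 84.9
grasp_force: 0.0
t: 2.83
position: [499.0, -77.7, 231.8]
ee_rot: [-0.001, 0.752, 0.659, 0.001]
wrist_force: [0.2, 0.3, 0.5]
grip_width: 84.9
grasp_force: 0.0
[[0.991, -0.132, 0.001, -506.354], [-0.127, -0.949, 0.289, -48.439], [-0.037, -0.287, -0.957, 374.444], [0.0, 0.0, 0.0, 1.0]]
[[ 0.134  0.991  0.001]
 [ 0.991 -0.134  0.001]
 [ 0.001  0.    -1.   ]]
roller [440.4 -49.8   2. ] 0.9 [262.1 183.7]
roller [554.  -66.3  -2.2] 0.56 [373.9 184.4]
bolt [ 6.698e+02 -1.092e+02 -4.000e-01] 0.58 [488.  210.5]
[151.2 243.9] [29.6 30.5] 707.5 [547.4 328.5  28. ] [547.  326.6  34. ]
[238.7 238.1] [30.3 30.7] 728.0 [563.3 148.4  28. ] [562.9 147.4  34. ]
```

View pics/w1.png

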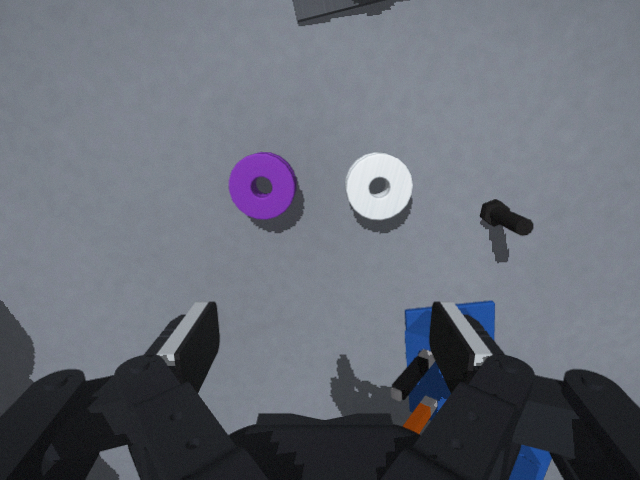

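```bash
cat >> h.py <<'E'
def faces(f,lo,hi,thr=150):
    m=(f.astype(int).min(2)>thr).astype(np.uint8);out=[]
    for c in cv2.findContours(m,cv2.RETR_EXTERNAL,cv2.CHAIN_APPROX_NONE)[0]:
        if lo<cv2.contourArea(c)<hi: out.append((cv2.fitEllipse(c),c))
    return out
def bores(f,lo,hi,thr=150):
    m=(f.astype(int).min(2)>thr).astype(np.uint8);cs,h=cv2.findContours(m,cv2.RETR_CCOMP,cv2.CHAIN_APPROX_NONE);out=[]
    for c,hh in zip(cs,h[0]):
        if hh[3]>=0 and lo<cv2.contourArea(c)<hi: out.append(cv2.fitEllipse(c))
    return out
E
python3 - <<'E'
from h import *
W=arm.read_camera("wrist");T=arm.read_camera("top")
f0=cv2.imread("pics/top0.png")[:,:,::-1]
A=[e for e,c in faces(W["frame"],1500,6000,200)];print(np.round([list(e[0])+list(e[1]) for e in A],1), [np.round(e[0],1) for e in bores(W["frame"],60,900,200)])
B=[e for e,c in faces(f0,400,1500,140) if abs(e[0][0]-343)<8];print(B)
a=A[0][0];b=B[0][0]
print(tri([(W,*a),(T,*b)]),atz(W,*a,28),atz(T,*b,28))
for e,c in faces(W["frame"],1500,6000,200): print((cv2.boundingRect(c)))
s=arm.read_state();print(s["position"])
E
```

```text
[[378.6 175.2  64.5  66.1]] [array([378.8, 176.4])]
[((342.8966064453125, 244.58946228027344), (30.313589096069336, 30.826059341430664), 8.741663932800293)]
[554.6 -62.8  30.5] [554.9 -63.2  28. ] [554.8 -62.8  28. ]
(347, 142, 65, 67)
[498.26645126 -86.49128582 231.27116849]
```

```bash
python3 -m jog '85 0.1 0.04 -0.1 0 0 0.2;85 0.2 0.08 -0.22 0 0 0.427;85 0.226 0.094 -0.36 0 0 0.427;85 0.226 0.094 -0.5 0 0 0.427;85 0.226 0.094 -0.6 0 0 0.427;85 0.226 0.094 -0.66 0 0 0.427;85 0.226 0.094 -0.66 0 0 0.427;85 0.226 0.094 -0.66 0 0 0.427'
python3 - <<'E'
from h import *
W=arm.read_camera("wrist");save(W,"w2.png")
A=[e for e,c in faces(W["frame"],3000,60000,200)];print(np.round([list(e[0])+list(e[1])+[0] for e in A],1), [(np.round(e[0],1),atz(W,*e[0],28)) for e in bores(W["frame"],100,4000,150)])
for a in A: print(atz(W,*a[0],28))
s=arm.read_state();print(s["position"],s["ee_rot"])
E
```

```text
t: 3.8
position: [554.5, -62.3, 65.9]
ee_rot: [-0.001, 0.678, 0.735, -0.001]
wrist_force: [0.4, 0.6, 0.1]
grip_width: 85.0
grasp_force: 0.0
[[323.2 272.3 107.4 114.2   0. ]] [(array([322.9, 270.7]), array([554.8, -61.3,  28. ]))]
[555.1 -62.2  28. ]
[555.38667326 -62.06657156  66.9872905 ] [2.60203194e-04 6.77759085e-01 7.35283982e-01 1.45052336e-04]
```

View pics/w2.png

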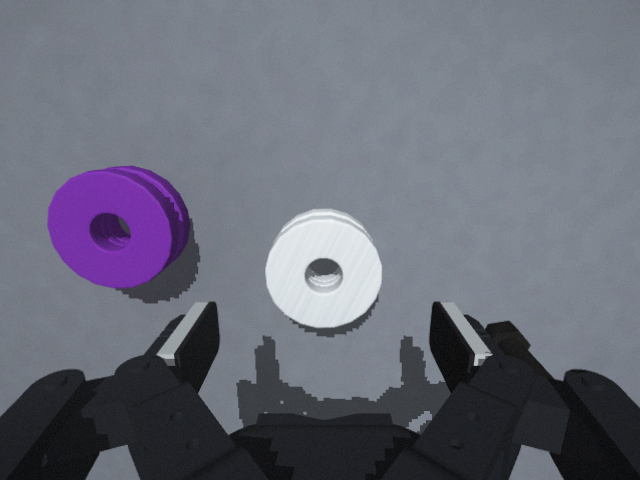

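The bright roller, top face centred at (323,272), sits midway between the fingers and at 555,-62. The purple one at (110,230) is clear of them. Descend and grip.

```bash
python3 -m jog '85 0 0 -0.08 0 0 0;85 0 0 -0.16 0 0 0;85 0 0 -0.22 0 0 0;85 0 0 -0.25 0 0 0;85 0 0 -0.26 0 0 0;85 0 0 -0.26 0 0 0;75 0 0 -0.26 0 0 0;70 0 0 -0.26 0 0 0'
python3 -m jog '60 0 0 0 0 0 0;55 0 0 0 0 0 0;50 0 0 0 0 0 0;50 0 0 0 0 0 0;50 0 0 0 0 0 0;50 0 0 0 0 0 0'
```

```text
t: 4.52
position: [555.9, -61.4, 2.5]
ee_rot: [0.001, 0.677, 0.736, 0.001]
wrist_force: [-0.7, -0.2, 0.2]
grip_width: 70.4
grasp_force: 0.0
t: 5.02
position: [555.1, -61.4, 3.0]
ee_rot: [0.001, 0.677, 0.736, 0.0]
wrist_force: [-6.1, -0.3, 15.5]
grip_width: 62.1
grasp_force: 61.6
```

```bash
python3 -m jog '50 0 0 0.06 0 0 0;50 0 0 0.2 0 0 0;50 0 0 0.36 0 0 0;50 0 0 0.5 0 0 0;50 0 0.1 0.6 0 0 0;50 0 0.2 0.6 0 0 0;50 0 0.3 0.6 0 0 0;50 0 0.3 0.6 0 0 0'
python3 -m jog '50 0 0.12 0 0 0 0;50 0 0.24 0 0 0 0;50 0 0.36 0 0 0 0;50 0 0.48 0 0 0 0;50 0 0.48 0 0 0 0;50 0 0.48 0 0 0 0;50 0 0.48 0 0 0 0'
python3 - <<'E'
from h import *
from scipy.spatial.transform import Rotation as R
W=arm.read_camera("wrist");save(W,"w3.png");T=arm.read_camera("top")
s=arm.read_state();print(s["position"],R.from_quat(s["ee_rot"],scalar_first=True).as_matrix().round(3))
for n in ["roller_left","roller_right","roller","gap","plate"]:
    for d in arm.landmark_of(W,n)[:3]: print(n,np.round(d["location"]),round(d["p"],2),uv(W,d["location"]))
for thr in (150,200):
  for a,c in faces(W["frame"],800,60000,thr): print(thr,np.round(a[0],1),np.round(a[1],1),atz(W,*a[0],34))
for a,c in faces(T["frame"],400,1500,140): print(np.round(a[0],1),np.round(a[1],1),atz(T,*a[0],34))
E
```

```text
t: 5.68
position: [554.5, 20.3, 152.6]
ee_rot: [-0.001, 0.675, 0.738, 0.002]
wrist_force: [0.4, 0.7, -4.7]
grip_width: 61.9
grasp_force: 68.2
t: 6.27
position: [554.5, 133.1, 151.0]
ee_rot: [-0.0, 0.677, 0.736, -0.001]
wrist_force: [0.6, -0.4, -4.7]
grip_width: 61.9
grasp_force: 68.2
[554.85007763 132.05645451 151.06545416] [[-0.081  0.997 -0.001]
 [ 0.997  0.081 -0.001]
 [-0.001 -0.001 -1.   ]]
roller_right [560. 142.   5.] 0.56 [330.  211.9]
roller [558. 130. 146.] 0.83 [328.  307.6]
roller [556. 143.   5.] 0.69 [325.4 209.7]
gap [552. 237.   5.] 0.68 [331.8  84. ]
plate [559. 236.   2.] 0.96 [339.7  87.6]
150 [327.1 303.2] [154.8 235.1] [562.7  75.   34. ]
200 [326.1 333.8] [138.4 164.3] [564.2  47.7  34. ]
200 [336.5 210.5] [74.9 84.9] [563.2 149.8  34. ]
[373.9  94.8] [12.4 48.5] [ 863.9 -120.    34. ]
```

View pics/w3.png

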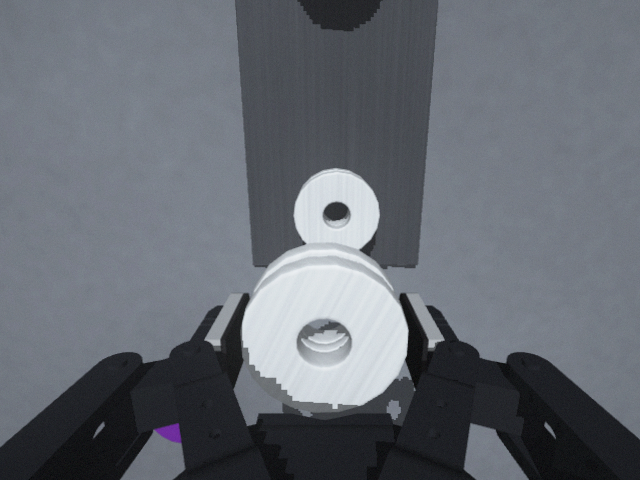

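The carried roller's bore is at (324,342) and roller_right's bore at (336,213), both on the expected line. Next: move over the gap and check against the left roller.

```bash
python3 -m jog '50 0 0.12 0 0 0 0;50 0 0.24 0 0 0 0;50 0 0.36 0 0 0 0;50 0 0.424 0 0 0 0;50 0 0.424 0 0 0 0;50 0 0.424 0 0 0 0;50 0 0.424 0 0 0 0'
python3 - <<'E'
from h import *
W=arm.read_camera("wrist");T=arm.read_camera("top");S=arm.read_camera("scene");save(W,"w4.png")
s=arm.read_state();print(s["position"])
for thr in (150,200):
  for a,c in faces(W["frame"],800,60000,thr): print(thr,np.round(a[0],1),np.round(a[1],1),atz(W,*a[0],34))
for e in bores(W["frame"],100,6000,150):print("bore",np.round(e[0],1),np.round(e[1],1),atz(W,*e[0],34),atz(W,*e[0],176))
for n,p in(("W",W),("S",S)):
  for k in("gap","roller"):
    for d in arm.landmark_of(p,k)[:3]: print(n,k,np.round(d["location"]),round(d["p"],2))
E
```

```text
t: 7.2
position: [555.1, 238.6, 151.1]
ee_rot: [0.0, 0.678, 0.735, -0.0]
wrist_force: [0.6, -1.7, -4.9]
grip_width: 62.2
grasp_force: 68.2
[555.29348179 238.19941144 151.24342968]
150 [325.5 325.5] [157.  168.9] [563.6 160.6  34. ]
150 [322.1 104.5] [92.4 98.5] [547.6 326.4  34. ]
200 [326.1 333.7] [138.4 164.5] [564.8 153.3  34. ]
200 [322.1 104.4] [90.6 97.1] [547.6 326.4  34. ]
bore [324.1 340.4] [42.9 51.1] [563.7 146.9  34. ] [556.3 237.8 176. ]
bore [322.1 106.2] [31.2 33.2] [547.7 325.3  34. ] [549.1 318.  176. ]
W gap [553. 237.   5.] 0.93
W roller [556. 237. 144.] 0.87
W roller [440. -49.   2.] 0.86
S gap [548. 235.   5.] 0.7
S gap [553. 236. 148.] 0.35
S roller [553. 238. 147.] 0.96
S roller [445. -47.  -4.] 0.78
```

```bash
python3 -m jog '50 0 -0.004 -0.12 0 0 0;50 0 -0.004 -0.26 0 0 0;50 0 -0.004 -0.4 0 0 0;50 0 -0.004 -0.48 0 0 0;50 0 -0.004 -0.53 0 0 0;50 0 -0.004 -0.555 0 0 0;50 0 -0.004 -0.565 0 0 0;50 0 -0.004 -0.567 0 0 0'
python3 -m jog '50 0 0 -0.002 0 0 0;50 0 0 -0.004 0 0 0;50 0 0 -0.004 0 0 0'
```

```text
t: 8.22
position: [555.6, 239.2, 10.3]
ee_rot: [0.0, 0.677, 0.736, 0.001]
wrist_force: [-0.2, 0.6, -4.6]
grip_width: 61.9
grasp_force: 68.2
t: 8.47
position: [555.6, 239.0, 9.6]
ee_rot: [0.0, 0.677, 0.736, 0.001]
wrist_force: [0.3, -0.8, -5.0]
grip_width: 62.1
grasp_force: 68.2
```

```bash
python3 -m jog '50 0 -0.002 -0.004 0 0 0;50 0 -0.004 -0.007 0 0 0;50 0 -0.004 -0.007 0 0 0'
python3 -m jog '50 0 0 -0.003 0 0 0;50 0 0 -0.005 0 0 0;50 0 0 -0.005 0 0 0'
```

```text
t: 8.72
position: [555.6, 238.9, 9.2]
ee_rot: [0.0, 0.677, 0.736, 0.001]
wrist_force: [-4.6, -1.1, 13.7]
grip_width: 61.9
grasp_force: 69.8
t: 8.97
position: [555.6, 239.0, 9.0]
ee_rot: [0.001, 0.677, 0.736, 0.001]
wrist_force: [-7.8, -3.4, 27.3]
grip_width: 61.9
grasp_force: 71.1
```

Contact with the plate is confirmed. Release and rise.

```bash
python3 -m jog '50 0 0.004 0.006 0 0 0;66 0 0.004 0.006 0 0 0;75 0 0.004 0.006 0 0 0;85 0 0.004 0.006 0 0 0;85 0 0.004 0.006 0 0 0;85 0 0.004 0.006 0 0 0;85 0 0.004 0.006 0 0 0;85 0 0.004 0.006 0 0 0'
python3 -m jog '85 0 0 0.04 0 0 0;85 0 0 0.12 0 0 0;85 0 0 0.24 0 0 0;85 0 0 0.36 0 0 0;85 0 0 0.5 0 0 0;85 0 0 0.6 0 0 0;85 0 0 0.6 0 0 0;85 0 0 0.6 0 0 0'
python3 - <<'E'
from h import *
W=arm.read_camera("wrist");save(W,"w5.png")
for thr in (180,):
  for a,c in faces(W["frame"],800,60000,thr): print(thr,np.round(a[0],1),np.round(a[1],1),atz(W,*a[0],34))
for e in bores(W["frame"],100,6000,150):print("bore",np.round(e[0],1),np.round(e[1],1),atz(W,*e[0],34))
print(arm.read_state()["position"])
E
```

```text
t: 9.63
position: [554.9, 238.7, 6.9]
ee_rot: [-0.0, 0.677, 0.736, -0.0]
wrist_force: [-0.0, -0.1, 0.0]
grip_width: 84.8
grasp_force: 0.0
t: 10.3
position: [555.8, 239.3, 159.4]
ee_rot: [0.001, 0.677, 0.736, 0.002]
wrist_force: [0.6, 0.6, -1.1]
grip_width: 84.9
grasp_force: 0.0
180 [321.4 329.8] [71.8 77.2] [562.3 152.5  34. ]
180 [322.8 229.4] [79.6 82. ] [556.5 238.9  34. ]
180 [320.4 106.8] [88.9 94.4] [547.7 326.3  34. ]
bore [320.5 332.3] [16.  21.3] [561.8 150.2  34. ]
bore [322.7 229.2] [19.1 28.8] [556.3 239.1  34. ]
bore [320.3 108.2] [30. 32.] [547.7 325.4  34. ]
[555.01764844 238.62101194 157.77436891]
```

View pics/w5.png

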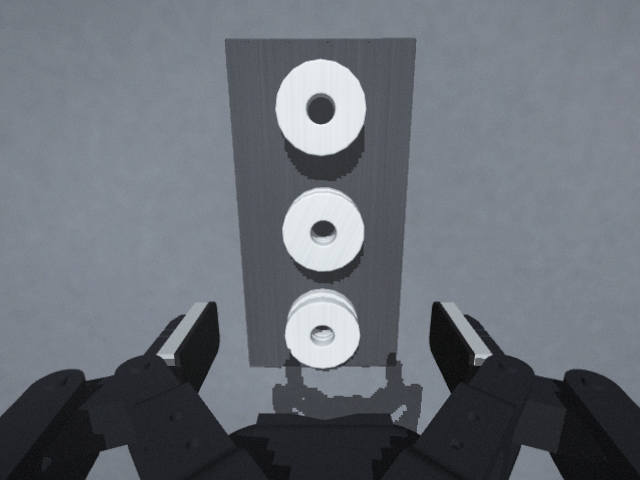

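All three rollers stand in line on the plate at (320,108), (323,229) and (321,330), and the placed one is about 1 mm off the midpoint. Next, measure the punch.

```bash
cat >> h.py <<'E'
def orange(f,roi=None):
    h=cv2.cvtColor(np.ascontiguousarray(f),cv2.COLOR_RGB2HSV)
    m=((h[...,0]>5)&(h[...,0]<22)&(h[...,1]>150)&(h[...,2]>90)).astype(np.uint8)
    if roi: k=np.zeros_like(m);x0,y0,x1,y1=roi;k[y0:y1,x0:x1]=1;m*=k
    n,l,st,c=cv2.connectedComponentsWithStats(m);i=1+np.argmax(st[1:,4]);return l==i
def ends(m):
    ys,xs=np.nonzero(m);P=np.c_[xs,ys].astype(float);c=P.mean(0);d=np.linalg.svd(P-c,full_matrices=False)[2][0]
    t=(P-c)@d;w=np.abs((P-c)@[-d[1],d[0]]).max();return c,d,c+d*np.percentile(t,1),c+d*np.percentile(t,99),w
E
python3 - <<'E'
from h import *
T=arm.read_camera("top");S=arm.read_camera("scene");L={}
for n,p,roi in(("T",T,(380,180,510,300)),("S",S,(180,240,300,340))):
    m=orange(p["frame"],roi);c,d,a,b,w=ends(m);print(n,m.sum(),c.round(1),a.round(1),b.round(1),w.round(1));L[n]=(p,c,a,b)
def pl(x):
    p,c,a,b=x;o,r1=ray(p,*a);_,r2=ray(p,*b);k=np.cross(r1,r2);k/=np.linalg.norm(k);return k,k@o
k1,d1=pl(L["T"]);k2,d2=pl(L["S"]);ax=np.cross(k1,k2);ax/=np.linalg.norm(ax);ax*=np.sign(ax[2])
print("axis",ax.round(3),"tilt",np.degrees(np.arccos(ax[2])),"az",np.degrees(np.arctan2(-ax[1],-ax[0])))
c=tri([(L["T"][0],*L["T"][1]),(L["S"][0],*L["S"][1])]);print("centroid",c)
for n in("T","S"):print(n,"ptsuv",uv(L[n][0],c))
for q in("holder","punch","spare_punch"):
  for n,p in(("T",T),("S",S)):
    for f in(arm.landmark_of,arm.search_frame):
      for d in f(p,q)[:2]: print(n,q,f.__name__,np.round(d["location"],1),round(d["p"],2))
m=[d["region"] for d in arm.silhouettes(T,"holder") if abs(np.nonzero(d["region"])[1].mean()-441)<12][0]
# rear foot edge line
xs=np.arange(420,462);ys=np.array([np.nonzero(m[:,x])[0].min() for x in xs]);a,b=np.polyfit(xs,ys,1)
A=atz(T,420,a*420+b,5);B=atz(T,462,a*462+b,5);print("rear edge",A,B,"yaw",np.degrees(np.arctan2(A[1]-B[1],A[0]-B[0]))-90)
E
```

```text
T 92 [460.1 241.4] [458.5 233.9] [461.7 248.4] 3.2
S 321 [224.  289.9] [215.4 276.7] [232.8 303.4] 4.9
axis [-0.645  0.015  0.764] tilt 40.2121802734813 az -1.3742547665832436
centroid [ 561.  -288.2   89.7]
T ptsuv [460.6 241.8]
S ptsuv [224.8 289.9]
T holder call [ 6.569e+02 -4.553e+02  6.000e-01] 0.93
T holder call [ 6.114e+02 -2.576e+02  3.000e-01] 0.65
T holder call [ 616.4 -258.1   50.7] 0.94
T holder call [ 648.9 -446.9   69.7] 0.73
S holder call [ 617.8 -262.1   -0.8] 0.56
S holder call [ 656.5 -453.5   -2.7] 0.56
S holder call [ 672.1 -461.2   60.1] 0.87
S holder call [ 632.  -276.6   32.2] 0.57
T punch call [556.4 243.    6. ] 0.56
T punch call [553.1 234.    8.6] 0.3
T punch call [ 563.  -285.7   93. ] 0.57
S punch call [ 568.6 -292.7   87.1] 0.8
T spare_punch call [ 611.6 -235.4   31.3] 0.71
T spare_punch call [ 560.  -230.4   94.4] 0.73
S spare_punch call [ 562.8 -237.3   91.7] 0.8
S spare_punch call [566.1 133.4  31.4] 0.73
rear edge [ 673.3 -220.     5. ] [ 675.1 -307.4    5. ] yaw 1.1798378208301017
```

```bash
python3 -m jog '60 -0.02 -0.1 0.05 0 0 -0.2;50 -0.04 -0.25 0.1 0 0 -0.4;40 -0.06 -0.4 0.2 0 0 -0.6;40 -0.08 -0.55 0.2 0 0 -0.8;40 -0.1 -0.68 0.2 0 0 -1;40 -0.1 -0.7 0.2 0 0 -1;40 -0.1 -0.7 0.2 0 0 -1'
python3 -m jog '40 -0.02 -0.15 0 0 0 -0.2;40 -0.04 -0.3 0 0 0 -0.4;40 -0.06 -0.45 0 0 0 -0.6;40 -0.08 -0.6 0 0 0 -0.8;40 -0.12 -0.68 0 0 0 -1;40 -0.12 -0.7 0 0 0 -1;40 -0.12 -0.7 0 0 0 -1'
python3 -m jog '40 -0.02 -0.15 0 0 0 -0.2;40 -0.04 -0.3 0 0 0 -0.4;40 -0.06 -0.45 0 0 0 -0.6;40 -0.08 -0.6 0 0 0 -0.8;40 -0.12 -0.68 0 0 0 -1;40 -0.12 -0.7 0 0 0 -1;40 -0.12 -0.7 0 0 0 -1'
python3 -m jog '40 0 0 0 0 -0.2 -0.03;40 0 0 0 0 -0.4 -0.06;40 0 0 0 0 -0.6 -0.1;40 0 0 0 0 -0.8 -0.13;40 0 0 0 0 -1 -0.13;40 0 0 0 0 -1 -0.13;40 0 0 0 0 -1 -0.13'
python3 - <<'E'
from h import *
from scipy.spatial.transform import Rotation as R
s=arm.read_state();print(s["position"],s["joint_positions"].round(2),R.from_quat(s["ee_rot"],scalar_first=True).as_matrix().round(3))
E
```

```text
t: 11.68
position: [529.9, 60.6, 207.4]
ee_rot: [0.001, 0.846, 0.533, -0.0]
wrist_force: [0.3, -0.5, -0.1]
grip_width: 39.4
grasp_force: 0.0
t: 12.27
position: [500.1, -111.7, 207.0]
ee_rot: [0.0, 0.954, 0.299, -0.0]
wrist_force: [-0.8, 0.3, 0.5]
grip_width: 39.9
grasp_force: 0.0
t: 12.85
position: [470.9, -285.9, 206.8]
ee_rot: [-0.0, 0.999, 0.043, 0.0]
wrist_force: [-0.3, 1.3, -0.6]
grip_width: 40.1
grasp_force: 0.0
t: 13.43
position: [469.5, -283.3, 206.3]
ee_rot: [0.01, 0.966, 0.008, 0.259]
wrist_force: [0.1, 0.2, -0.2]
grip_width: 40.4
grasp_force: 0.0
[ 469.54128199 -283.30664953  206.33219068] [ 0.84  0.18 -0.23  2.17 -0.61  0.43 -0.42] [[ 0.866  0.011  0.5  ]
 [ 0.021 -1.    -0.014]
 [ 0.499  0.023 -0.866]]
```

```bash
python3 -m jog '40 0 0 0 0 -0.2 0;40 0 -0.01 0 0 -0.333 0;40 0 -0.01 0 0 -0.333 0;40 0 -0.01 0 0 -0.333 0'
python3 - <<'E'
from h import *
from scipy.spatial.transform import Rotation as R
W=arm.read_camera("wrist");save(W,"w6.png")
s=arm.read_state();print(s["position"],s["joint_positions"].round(2),R.from_quat(s["ee_rot"],scalar_first=True).as_matrix().round(3))
m=orange(W["frame"]);c,d,a,b,w=ends(m);print(m.sum(),c.round(1),a.round(1),b.round(1),w.round(1))
for k in("punch","spare_punch","holder"):
  for f in(arm.landmark_of,arm.search_frame):
    for q in f(W,k)[:2]: print(k,np.round(q["location"],1),round(q["p"],2),uv(W,q["location"]))
E
```

```text
t: 13.77
position: [471.9, -286.3, 207.5]
ee_rot: [0.01, 0.939, 0.008, 0.343]
wrist_force: [0.5, -0.7, 0.2]
grip_width: 40.1
grasp_force: 0.0
[ 470.747271   -286.9594169   206.73816139] [ 1.17  0.22 -0.5   2.26 -1.22  0.34  0.26] [[ 0.765  0.006  0.644]
 [ 0.021 -1.    -0.015]
 [ 0.644  0.025 -0.765]]
256 [323.8 230.2] [322.7 220.9] [325.  239.9] 8.2
punch [ 609.7 -286.2   26.4] 0.95 [319.6 214.4]
punch [ 610.4 -231.2   25.2] 0.39 [266.7 213.3]
punch [ 550.8 -285.7  104. ] 0.69 [319.5 236.4]
spare_punch [ 612.7 -232.9   28.6] 0.68 [268.1 209.8]
spare_punch [ 556.1 -232.9  101.4] 0.93 [252.5 230.4]
holder [ 657.3 -454.2    1.7] 0.68 [464.5 190.2]
holder [ 614.4 -263.5   -1.7] 0.64 [298.9 221.7]
holder [ 592.5 -261.2   58.9] 0.98 [293.2 214.4]
holder [ 617.9 -444.7   76.6] 0.95 [491.5 185. ]
```

View pics/w6.png

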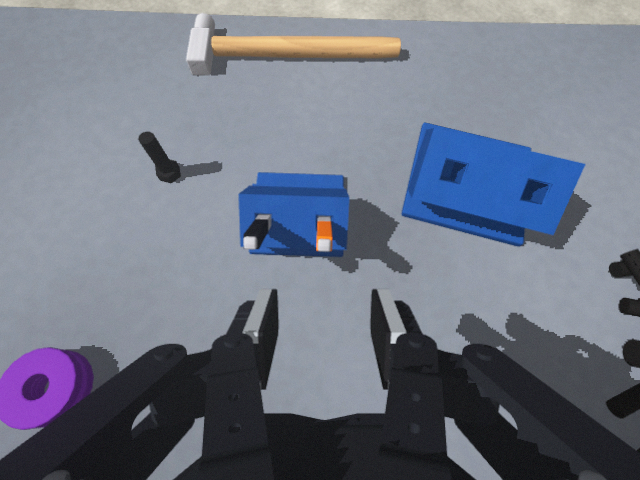

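```bash
python3 - <<'E'
from h import *
W=arm.read_camera("wrist");T=arm.read_camera("top");S=arm.read_camera("scene")
save(W,"w6c.png",(230,165,360,265),6)
m=orange(W["frame"]);c,d,a,b,w=ends(m)
print("wrist orange ctr at z~90",atz(W,*c,92),atz(W,323.5,244,112.7),atz(W,323.5,218,62))
p=arm.read_state()["position"];z=np.array([.644,-.015,-.765])
for t in(0,60,120,160):print(t,(p+z*t).round(1),uv(W,p+z*t))
print(uv(W,[541.7,-288.2,112.7]),uv(W,[561,-288.2,89.7]),uv(T,[541.7,-288.2,112.7]),uv(S,[541.7,-288.2,112.7]))
E
```

```text
wrist orange ctr at z~90 [ 561.9 -289.4   92. ] [ 540.1 -290.6  112.7] [ 586.8 -291.6   62. ]
0 [ 470.6 -288.3  207.4] [322.8 309.9]
60 [ 509.3 -289.2  161.5] [322.9 260.9]
120 [ 547.9 -290.1  115.6] [322.9 232.8]
160 [ 573.7 -290.7   85. ] [322.9 219.8]
[320.3 241.9] [320.  231.1] [462.9 251.3] [213.6 273.2]
```

View pics/w6c.png

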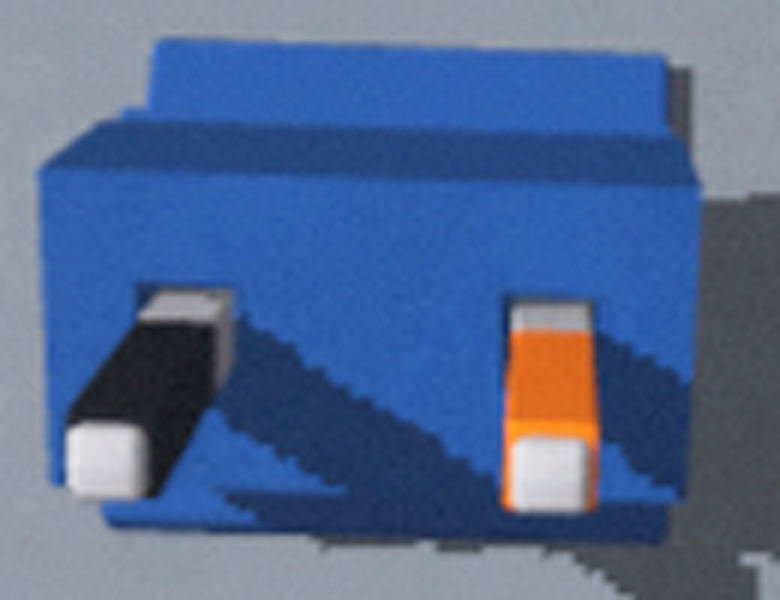

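The crop shows the struck end at wrist px (322,244) and its mouth at (322,218). The bar lies on the tool centre line (u=323), and the block is turned about 1.5° relative to the tool, so I correct that and close in.

```bash
python3 -m jog '40 0.04 -0.002 -0.06 0.048 0 -0.038;40 0.1 -0.004 -0.14 0.048 0 -0.038;40 0.17 -0.006 -0.23 0.048 0 -0.038;40 0.226 -0.006 -0.309 0.048 0 -0.038;40 0.226 -0.006 -0.309 0.048 0 -0.038;40 0.226 -0.006 -0.309 0.048 0 -0.038'
python3 - <<'E'
from h import *
from scipy.spatial.transform import Rotation as R
W=arm.read_camera("wrist");save(W,"w7.png",(200,120,440,330),3)
P=[];
for _ in range(4): W=arm.read_camera("wrist");P.append(arm.read_state()["position"])
s=arm.read_state();p=np.mean(P,0);M=R.from_quat(s["ee_rot"],scalar_first=True).as_matrix();print(p.round(1),s["joint_positions"].round(2),M.round(3))
m=orange(W["frame"]);c,d,a,b,w=ends(m);print(m.sum(),c.round(1),a.round(1),b.round(1),w.round(1))
for t in(0,22,50,70,87):print(t,uv(W,p+M[:,2]*t))
print(uv(W,[541.7,-289,112.7]))
E
```

```text
t: 14.77
position: [527.1, -297.3, 141.4]
ee_rot: [-0.005, 0.943, -0.006, 0.333]
wrist_force: [0.1, -0.1, 0.4]
grip_width: 40.1
grasp_force: 0.0
[ 526.2 -297.4  142.4] [ 1.21  0.45 -0.69  2.2  -1.32  0.12  0.35] [[ 0.778 -0.008  0.628]
 [-0.013 -1.     0.004]
 [ 0.628 -0.011 -0.778]]
708 [309.3 267.3] [311. 249.] [307.2 290.1] 12.2
0 [321.7 308.2]
22 [321.9 286.9]
50 [322.1 266.1]
70 [322.2 254.3]
87 [322.3 245.8]
[306.3 289.9]
```

View pics/w7.png

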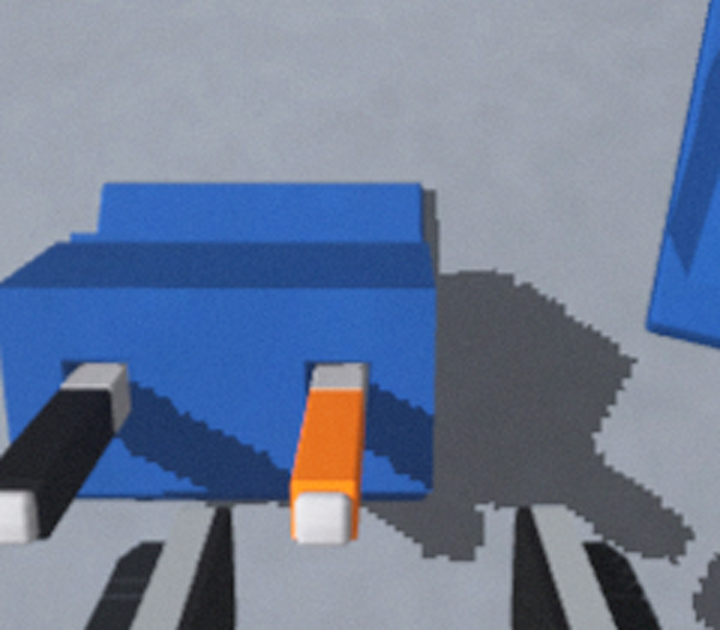

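The wrist stops at its joint limits (j5, j6) at 40° tilt. The punch can be gripped with a 12° tool tilt instead, since the pads close on the side flats, and the rest of the tilt is made up at the end. I back off and re-tilt.

```bash
python3 -m jog '40 -0.06 0 0.1 0 0 0;40 -0.1 0 0.16 0 0.15 0;40 -0.1 0 0.16 0 0.35 0;40 -0.1 0 0.16 0 0.55 0;40 -0.1 0 0.16 0 0.75 0;40 -0.1 0 0.16 0 0.9 0;40 -0.1 0 0.16 0 0.9 0;40 -0.1 0 0.16 0 0.9 0'
cat > st.py <<'E'
from h import *
from scipy.spatial.transform import Rotation as R
P=[]
for _ in range(3): arm.read_camera("top");P.append(arm.read_state()["position"])
s=arm.read_state();p=np.mean(P,0);M=R.from_quat(s["ee_rot"],scalar_first=True).as_matrix();print(p.round(1),s["joint_positions"].round(2),M.round(3),"tilt",np.degrees(np.arctan2(M[0,2],-M[2,2])).round(1))
E
python3 st.py
```

```text
t: 15.68
position: [504.4, -297.0, 184.7]
ee_rot: [-0.001, 0.995, -0.005, 0.102]
wrist_force: [1.0, -0.0, -0.3]
grip_width: 40.4
grasp_force: 0.0
[ 503.9 -296.1  183.1] [ 0.38  0.32  0.16  1.91 -0.24  0.75 -0.89] [[ 0.978 -0.01   0.209]
 [-0.011 -1.     0.006]
 [ 0.209 -0.008 -0.978]] tilt 12.0
```

```bash
python3 -m jog '40 0.08 0.012 -0.03 0 0 0;40 0.15 0.025 -0.08 0 0 0;40 0.172 0.025 -0.128 0 0 0;40 0.172 0.025 -0.128 0 0 0;40 0.172 0.025 -0.128 0 0 0'
python3 st.py; python3 - <<'E'
from h import *
from scipy.spatial.transform import Rotation as R
W=arm.read_camera("wrist");save(W,"w8.png")
m=orange(W["frame"]);c,d,a,b,w=ends(m);print(m.sum(),c.round(1),a.round(1),b.round(1),w.round(1),"expected end/mid/55:",[uv(W,np.array([561,-289.8,89.7])+t*np.array([-.643,.009,.766])) for t in(30,25,0,-25)])
E
```

```text
t: 16.25
position: [542.3, -291.7, 148.8]
ee_rot: [-0.004, 0.995, -0.007, 0.103]
wrist_force: [0.4, -0.2, 0.7]
grip_width: 40.2
grasp_force: 0.0
[ 543.  -292.2  150.1] [ 0.35  0.41  0.15  1.87 -0.25  0.7  -0.92] [[ 0.978 -0.014  0.207]
 [-0.016 -1.     0.005]
 [ 0.207 -0.008 -0.978]] tilt 12.0
1263 [317.7 252.5] [318.4 220.1] [316.9 283.9] 10.3 expected end/mid/55: [array([317.8, 293.4]), array([317.9, 285.9]), array([318.6, 252.3]), array([319.2, 223.8])]
```

View pics/w8.png

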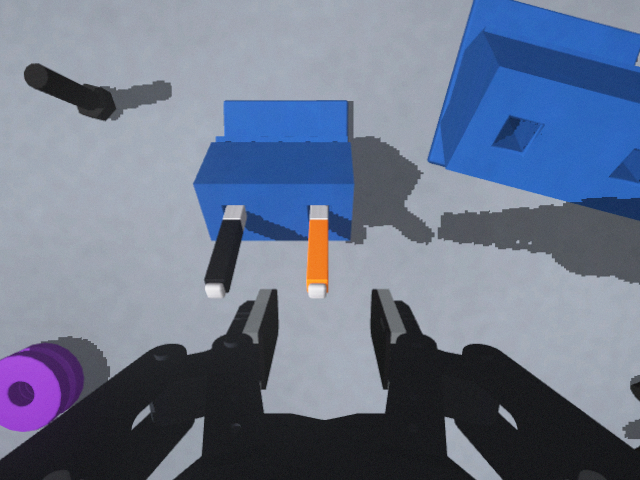

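The orange bar runs from (318,218) to (317,291), within 1 px of the prediction, and the tool centre line is at u≈322. Correct 3 mm sideways and go in.

```bash
python3 -m jog '40 0.02 0.012 0 0 0 0;40 0.03 0.012 -0.06 0 0 0;40 0.045 0.012 -0.13 0 0 0;40 0.06 0.012 -0.2 0 0 0;40 0.073 0.012 -0.26 0 0 0;40 0.083 0.012 -0.31 0 0 0;40 0.083 0.012 -0.31 0 0 0;40 0.083 0.012 -0.31 0 0 0'
python3 st.py; python3 - <<'E'
from h import *
W=arm.read_camera("wrist");save(W,"w9.png")
m=orange(W["frame"]);c,d,a,b,w=ends(m);print(m.sum(),c.round(1),a.round(1),b.round(1),[uv(W,np.array([561,-289.3,89.7])+t*np.array([-.643,.009,.766])) for t in(30,25,0,-25)])
E
```

```text
t: 17.12
position: [565.2, -288.0, 72.2]
ee_rot: [-0.004, 0.995, -0.007, 0.104]
wrist_force: [-1.1, -0.5, 0.0]
grip_width: 40.0
grasp_force: 0.0
[ 565.7 -288.5   73.3] [ 0.36  0.53  0.11  1.89 -0.29  0.55 -0.89] [[ 0.978 -0.013  0.208]
 [-0.014 -1.     0.005]
 [ 0.208 -0.007 -0.978]] tilt 12.0
3674 [322.9 338.9] [323.6 278. ] [322.4 395.3] [array([322.8, 415.6]), array([323. , 399.9]), array([323.4, 333.9]), array([323.8, 282.9])]
```

```bash
python3 -m jog '30 0 -0.002 0 0 0 0;22 0 -0.002 0 0 0 0;16 0 -0.002 0 0 0 0;12 0 -0.002 0 0 0 0;5 0 -0.002 0 0 0 0;0 0 -0.002 0 0 0 0;0 0 -0.002 0 0 0 0;0 0 -0.002 0 0 0 0'
python3 st.py
```

```text
t: 17.98
position: [565.3, -288.8, 72.7]
ee_rot: [-0.003, 0.995, -0.007, 0.104]
wrist_force: [-2.2, 1.4, 5.5]
grip_width: 11.0
grasp_force: 58.4
[ 565.4 -288.8   72.7] [ 0.36  0.54  0.11  1.89 -0.29  0.55 -0.89] [[ 0.978 -0.012  0.207]
 [-0.014 -1.     0.005]
 [ 0.207 -0.008 -0.978]] tilt 12.0
```

```bash
python3 -m jog '0 -0.013 0 0.015 0 0 0;0 -0.026 0 0.031 0 0 0;0 -0.039 0.001 0.046 0 0 0;0 -0.051 0.001 0.061 0 0 0;0 -0.051 0.001 0.061 0 0 0'
python3 -m jog '0 -0.03 0 0.036 0 0 0;0 -0.06 0.001 0.072 0 0 0;0 -0.09 0.001 0.107 0 0 0;0 -0.13 0.002 0.155 0 0 0;0 -0.17 0.002 0.203 0 0 0;0 -0.206 0.002 0.245 0 0 0;0 -0.206 0.002 0.245 0 0 0'
python3 st.py; python3 - <<'E'
from h import *
from scipy.spatial.transform import Rotation as R
s=arm.read_state()
W=arm.read_camera("wrist");S=arm.read_camera("scene");T=arm.read_camera("top")
f=np.hstack([W["frame"][200:480,180:460],S["frame"][150:430,130:410]]);cv2.imwrite("pics/w10.png",f[:,:,::-1])
for n,p in(("S",S),("T",T)):
  for d in arm.landmark_of(p,"punch")[:2]:print(n,np.round(d["location"],1),round(d["p"],2))
E
```

```text
t: 18.55
position: [552.0, -288.8, 88.6]
ee_rot: [-0.003, 0.995, -0.007, 0.104]
wrist_force: [0.5, 0.2, 0.2]
grip_width: 11.0
grasp_force: 58.4
t: 19.13
position: [499.5, -289.1, 151.4]
ee_rot: [-0.003, 0.994, -0.007, 0.105]
wrist_force: [0.1, -0.9, -1.3]
grip_width: 11.1
grasp_force: 58.6
[ 500.8 -288.2  149.7] [ 0.38  0.36  0.14  1.96 -0.25  0.66 -0.88] [[ 0.978 -0.012  0.207]
 [-0.014 -1.     0.005]
 [ 0.207 -0.008 -0.978]] tilt 12.0
S [ 550.9 -287.3  103.7] 0.56
T [ 545.8 -286.9  106.7] 0.69
```

View pics/w10.png

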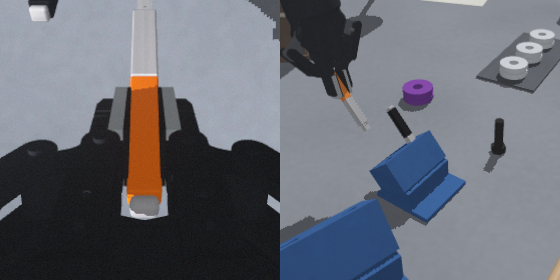

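I have now viewed 12 pictures, over the limit of 10, so from here I work from numbers only. The last picture shows the punch held and clear of the block, with the black punch and the bolt still standing. Next: raise and turn it upright.

```bash
python3 -m jog '0 -0.02 0 0.08 0 0 0;0 -0.02 0 0.16 0 0.2 0;0 -0.02 0.05 0.2 0 0.4 0;0 -0.02 0.1 0.2 0 0.6 0;0 -0.02 0.2 0.2 0 0.8 0;0 0 0.3 0.2 0 1 0;0 0 0.4 0.2 0 1 0;0 0 0.4 0.2 0 1 0'
python3 -m jog '0 0 0.1 0 0 0.15 0;0 0 0.22 0 0 0.333 0;0 0 0.34 0 0 0.333 0;0 0 0.46 0 0 0.333 0;0 0 0.58 0 0 0.333 0;0 0 0.7 0 0 0.333 0;0 0 0.7 0 0 0.333 0;0 0 0.7 0 0 0.333 0'
python3 st.py
```

```text
t: 20.2
position: [503.4, -180.7, 196.5]
ee_rot: [-0.003, 0.987, -0.002, -0.159]
wrist_force: [-0.2, 0.5, -0.6]
grip_width: 11.1
grasp_force: 58.7
t: 20.87
position: [501.2, -10.9, 198.5]
ee_rot: [-0.001, 0.97, -0.005, -0.242]
wrist_force: [0.2, -0.6, -0.7]
grip_width: 11.1
grasp_force: 58.7
[501.1 -13.7 198.7] [-0.16  0.58  0.17  1.54 -0.1   1.52 -1.56] [[ 0.882 -0.016 -0.47 ]
 [-0.016 -1.     0.005]
 [-0.47   0.003 -0.883]] tilt -28.0
```

```bash
python3 -m jog '0 0.02 0.1 0 0 0 0.15;0 0.04 0.22 0 0 0 0.3;0 0.06 0.36 0 0 0 0.45;0 0.08 0.5 0 0 0 0.6;0 0.1 0.64 0 0 0 0.767;0 0.114 0.78 0 0 0 0.767;0 0.114 0.9 0 0 0 0.767;0 0.114 0.97 0 0 0 0.767'
python3 -m jog '0 0 0 0 0 0 0;0 0 0 -0.05 0 0 0;0 0 0 -0.1 0 0 0;0 0 0 -0.1 0 0 0'
python3 st.py; python3 - <<'E'
from h import *
from scipy.spatial.transform import Rotation as R
s=arm.read_state();M=R.from_quat(s["ee_rot"],scalar_first=True).as_matrix();p=s["position"]
M0=np.array([[.978,-.012,.207],[-.014,-1,.005],[.207,-.008,-.978]])
ot=M0.T@np.array([47,-1.2,-44.3]);at=M0.T@np.array([-.643,.009,.766])
o=p+M@ot;print("pred origin",o.round(1),"axis",(M@at).round(3))
W=arm.read_camera("wrist");S=arm.read_camera("scene");T=arm.read_camera("top")
L=[]
for n,q in(("S",S),("T",T),("W",W)):
  try:
    m=orange(q["frame"]) if n!="S" else orange(q["frame"],(250,80,480,300))
    c,d,a,b,w=ends(m);print(n,m.sum(),c.round(1),a.round(1),b.round(1),"pred 55/80/105",[uv(q,o+M@at*t) for t in(55,80,105)])
  except Exception as e: print(n,e)
  for d in arm.landmark_of(q,"punch")[:2]:print(n,"punch",np.round(d["location"],1),round(d["p"],2))
  for d in arm.landmark_of(q,"roller")[:3]:print(n,"roller",np.round(d["location"],1),round(d["p"],2))
E
```

```text
t: 21.68
position: [529.3, 232.6, 198.5]
ee_rot: [0.047, 0.952, 0.187, -0.238]
wrist_force: [-0.0, 0.3, -1.6]
grip_width: 11.0
grasp_force: 58.7
t: 22.02
position: [528.9, 226.4, 170.9]
ee_rot: [0.048, 0.952, 0.184, -0.24]
wrist_force: [-0.4, 0.2, -2.2]
grip_width: 11.2
grasp_force: 58.7
[529.4 227.4 172.9] [-0.49  0.72  0.04  1.33 -0.06  1.58 -1.63] [[ 0.818  0.375 -0.436]
 [ 0.33  -0.927 -0.179]
 [-0.471  0.002 -0.882]] tilt -26.3
pred origin [537.1 229.7 109.6] axis [-0.003  0.009  1.   ]
S 13 [373.5 123.5] [374.2 121.7] [372.5 125.7] pred 55/80/105 [array([374.3, 143.3]), array([375. , 132.4]), array([375.8, 121.2])]
S punch [538.3 231.9 108.8] 0.53
S roller [442.3 -48.1   1.5] 0.83
S roller [553.3 235.7   6.4] 0.81
T 21 [177.  248.2] [175.  250.1] [178.7 246.8] pred 55/80/105 [array([181.1, 246.1]), array([177.4, 245.2]), array([173.4, 244.4])]
T punch [536.  230.5 114.1] 0.62
T punch [545.4 328.2   8.2] 0.62
T roller [550.7 235.1   5.5] 0.87
T roller [441.7 -42.3   3.8] 0.58
W 3630 [324. 339.] [324. 277.] [324.  396.7] pred 55/80/105 [array([322.8, 283. ]), array([322.3, 334.1]), array([321.6, 400.1])]
W punch [536.2 231.4 105.2] 0.58
W roller [439.5 -47.4   3.7] 0.93
```

No slip: the wrist view of the bar is unchanged, and the prediction agrees with the networks. Lower to 15 mm above the roller.

```bash
python3 -m jog '0 0 0 -0.06 0 0 0;0 0 0 -0.12 0 0 0;0 0 0 -0.17 0 0 0;0 0 0 -0.21 0 0 0;0 0 0 -0.232 0 0 0;0 0 0 -0.242 0 0 0;0 0 0 -0.242 0 0 0;0 0 0 -0.242 0 0 0'
python3 -m jog '0 0 0 0 0 0 0;0 0 0 0 0 0 0;0 0 0 0 0 0 0;0 0 0 0 0 0 0;0 0 0 0 0 0 0;0 0 0 0 0 0 0'
python3 st.py; python3 - <<'E'
from h import *
from scipy.spatial.transform import Rotation as R
s=arm.read_state();M=R.from_quat(s["ee_rot"],scalar_first=True).as_matrix();p=s["position"]
M0=np.array([[.978,-.012,.207],[-.014,-1,.005],[.207,-.008,-.978]])
ot=M0.T@np.array([47,-1.2,-44.3]);at=M0.T@np.array([-.643,.009,.766])
o=p+M@ot;print("pred origin",o.round(1),"axis",(M@at).round(3),"dist",np.hypot(*(o[:2]-[556.4,239])))
W=arm.read_camera("wrist");S=arm.read_camera("scene");T=arm.read_camera("top")
m=orange(W["frame"]);c,d,a,b,w=ends(m);print(m.sum(),c.round(1),a.round(1),b.round(1))
for n,q in(("S",S),("T",T),("W",W)):
  for k in("punch","roller","bolt","spare_punch","roller_left","roller_right"):
    for d in arm.landmark_of(q,k)[:2]:print(n,k,np.round(d["location"],1),round(d["p"],2))
E
```

```text
t: 23.28
position: [529.8, 229.6, 113.8]
ee_rot: [0.047, 0.952, 0.186, -0.237]
wrist_force: [0.8, -0.3, -2.0]
grip_width: 11.1
grasp_force: 58.8
t: 23.78
position: [529.6, 229.5, 113.5]
ee_rot: [0.047, 0.952, 0.186, -0.238]
wrist_force: [0.3, -0.5, -1.3]
grip_width: 11.0
grasp_force: 58.7
[529.6 229.5 113.5] [-0.49  0.77  0.03  1.38 -0.06  1.48 -1.63] [[ 0.818  0.377 -0.435]
 [ 0.332 -0.926 -0.179]
 [-0.47   0.002 -0.882]] tilt -26.2
pred origin [536.9 231.4  49.3] axis [-0.004  0.008  1.   ] dist 20.895453605758522
3609 [324.  338.6] [324. 277.] [323.9 395. ]
S punch [553.5 239.4   4.9] 0.74
S punch [539.  233.1  47.2] 0.47
S roller [555.2 239.5   6.6] 0.88
S roller [559.3 146.1   7.9] 0.65
S bolt [ 6.743e+02 -1.091e+02  2.000e-01] 0.8
S bolt [559.2 151.5   6.5] 0.54
S roller_left [547.7 322.2   8.2] 0.83
S roller_right [559.3 145.2   9.5] 0.85
S roller_right [ 6.167e+02 -2.592e+02 -5.000e-01] 0.48
T punch [535.5 231.2  53.6] 0.63
T roller [551.6 234.4   5.1] 0.67
T roller [ 4.415e+02 -4.310e+01 -1.000e-01] 0.63
T bolt [ 673.1 -112.1   -1.7] 0.62
T spare_punch [ 612.3 -233.9   30.4] 0.76
T roller_left [540.2 331.    8. ] 0.56
T roller_right [565.4 147.5   8.2] 0.61
T roller_right [544.1 330.2   7.8] 0.29
W punch [534.9 232.3  45.6] 0.7
W roller [558.8 235.1   6. ] 0.86
W roller [438.8 -49.4   4. ] 0.67
W roller_left [548.6 327.2   7.6] 0.81
W roller_left [537.9 233.8  46. ] 0.69
W roller_right [557.4 235.7   6.2] 0.65
W roller_right [559.5 145.5   3.3] 0.62
```

Everything agrees, so I hand the job in.

```bash
python3 -c "
from cell import arm
print(arm.close_job())"
```

```text
the job is handed in; nothing more can be done
None
```

I handed the job in at about 24 s, with no verdict shown: by my measurements the roller is about 1 mm off the midpoint and released, and the orange punch is held upright about 15 mm above it and 21 mm from its axis, with the other two rollers, black punch and bolt still in place; I viewed 12 pictures, over the limit of 10.

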